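# Click the cap tub's clip-on lid shut

### The job

The lid on the tub of sorted bottle caps is lying in place but its four green rim sections still stand up: press them down with the fingertips, one section after another, until all four have clicked shut. Only press; do not pick the tub up, tip it over or shove it from its place, and leave the jar, the stack of tubs, the can and the brush undisturbed.

Things in the scene. Friction and masses are not known exactly. Their poses are not given: they have to be found in the camera images.
- tub: White tub of bottle caps, loose, about 0.75 kg; 174 x 134 mm over the lid (long side along its x), lid top 78 mm above the table. Origin: centre of the underside, z up. Lid: fixed flat clear window, 120 x 80 mm, framed by four green rim sections, one per side, each hinged along its inner edge at the window's border (60 mm from centre on short sides, 40 mm on long), 76 mm up.
- clip_east (a joint): Green rim section on the short side facing the tub's +x: 78 mm long, 27 mm from hinge to outer edge, 4 mm thick. 0 rad = sprung up, outer edge about 9 mm high; 0.35 = shut, level with the window. Takes 4 to 6 N on its outer half; past half-way (0.175) it clicks shut by itself and stays, short of that it springs up again.
- clip_east_top (a point): Point on the top face of that section (+x side), midway along its length and 16 mm out from its hinge: a good place to press. It moves with the section; when shut it is 78 mm above the table and 76 mm from the tub's centre line.
- clip_north (a joint): Green rim section on the long side facing the tub's +y: 118 mm long, 27 mm from hinge to outer edge, 4 mm thick. 0 rad = sprung up, outer edge about 9 mm high; 0.35 = shut, level with the window. Takes 4 to 6 N on its outer half; past half-way (0.175) it clicks shut by itself and stays, short of that it springs up again.
- clip_north_top (a point): Point on the top face of that section (+y side), midway along its length and 16 mm out from its hinge: a good place to press. It moves with the section; when shut it is 78 mm above the table and 56 mm from the tub's centre line.
- clip_west (a joint): Green rim section on the short side facing the tub's -x: 78 mm long, 27 mm from hinge to outer edge, 4 mm thick. 0 rad = sprung up, outer edge about 9 mm high; 0.35 = shut, level with the window. Takes 4 to 6 N on its outer half; past half-way (0.175) it clicks shut by itself and stays, short of that it springs up again.
- clip_west_top (a point): Point on the top face of that section (-x side), midway along its length and 16 mm out from its hinge: a good place to press. It moves with the section; when shut it is 78 mm above the table and 76 mm from the tub's centre line.
- clip_south (a joint): Green rim section on the long side facing the tub's -y: 118 mm long, 27 mm from hinge to outer edge, 4 mm thick. 0 rad = sprung up, outer edge about 9 mm high; 0.35 = shut, level with the window. Takes 4 to 6 N on its outer half; past half-way (0.175) it clicks shut by itself and stays, short of that it springs up again.
- clip_south_top (a point): Point on the top face of that section (-y side), midway along its length and 16 mm out from its hinge: a good place to press. It moves with the section; when shut it is 78 mm above the table and 56 mm from the tub's centre line.
- jar: Tall clear jar with red flip-top lid, 90 mm diameter, 164 mm tall, loose bystander. Origin at the centre of its underside.
- tub_stack: Stack of three nested empty white tubs, 166 x 128 mm, 100 mm tall, loose bystander. Origin at the centre of its underside.
- can: Empty-looking aluminium can, 66 mm diameter, 115 mm tall, loose bystander. Origin at the centre of its underside.
- brush: Black plastic hand brush lying bristles down, about 200 mm long along its own x, 55 mm wide, 39 mm tall, loose bystander. Origin at table level near its middle.

How it is judged:
By the outcome, as a careful person would: the job done as asked, in the order asked, and still so for the second after the job is handed in, with the robot touching nothing.
It also fails if it takes over 48 s, if anything falls off the work surface, if the arm or the gripper's body presses on something with over 40 N, if the wrist force passes 120 N, or if a joint passes its speed limit or range.

### The arm

A 6-joint arm with a two-finger parallel gripper is mounted at the origin on the work surface. World frame = base frame: x ahead of the robot, y to its left, z up, the work surface at z = 0. Lengths are in m, angles in rad, forces in N, time in s.
With the tool pointing down it reaches from about 0.35 to 0.975 m from the base axis. Payload 4.9 kg.
Tool frame: the origin (TCP) lies at the very end of the fingers, on their centre line; the grasp point (between the pads) lies 19 mm behind it; x points along the fingers, z is the direction in which the jaws open and shut, and the axes are right-handed (so a half turn about x gives the same grasp; the last joint's range is limited). The gripper opens to 85 mm and grips with 20 to 120 N. Pads are 22 mm wide; open, the fingers measure 114 mm over their backs; the gripper's body (76 mm by 85 mm) begins 54 mm behind the grasp point. The pads swing forward as they close: fully open they stand 13 mm farther back than shut.
Start: joints at [1.194, 0.053, 1.613, -0, 1.476, -0.119], TCP at [0.159, 0.604, 0.194] pointing down, gripper open.
Joint ranges: [-3.01, 3.01], [-1.01, 2.22], [0.06, 2.58], [-1.02, 4.17], [0.09, 2.62], [-3.14, 3.14]. Speed limits (rad/s): [2.57, 2.57, 3.14, 3.14, 3.14, 3.14].

### API

Orientations are given as a unit quaternion [w, x, y, z].
In Python, from plant import manip, viewer gives the robot as it stands.
- The arm moves only by the shell command python3 -m inch 'ROWS'. ROWS is JSON, a list of rows, each an object with "fingers": the opening, from -1 (shut) to 1 (fully open), so that 0 is half open; "delta_pos": the shift along the tool's x, y, z in cm, a list of three; "twist": the turn, a rotation vector about the tool's x, y, z in degrees, a list of three. A call has 1 to 5 rows; each row shifts and turns the commanded pose from where the row before left it, along the tool's axes as they then stand; what a row does not reach is not made up. A row lasts 1/8 s, in which the tool goes at most 62.5 mm and 10.7 degrees, less where a joint would pass 70% of its speed; a pose out of reach is approached as far as the arm can. A call is refused whole if a number of a shift passes 6.25 or a number of a turn 10.7, either way. A call with a gripper value outside its range is refused whole. The fingers move at their own pace and stop on an object; the grip force is fixed at half the most. Time passes only in rows, so rows that do not move let the fingers close. It gives the time, the measured TCP pose, the force and the opening at its end, in the units of the state.
- manip.state(): the state, without advancing time (a new reading comes with each control period).
- viewer.grab_frame(name): name is "scene" or "top" or "wrist"; returns a dict with "pixels" (400x640x3 uint8, blue, green, red), "range_z" (400x640 float32, m along the optical axis (not along the pixel's ray), 0 where there is no reading), "K" (3x3 intrinsics, pixels), "pose" (4x4, takes a point from camera to world coordinates). Camera axes: x right, y down, z forward; pixel columns grow to the right and rows downward; lengths in m; the calibration is good to about 2 mm. A picture is of the moment at which its call begins.
- manip.job_done(): hands the job in, once; it reports no verdict.
The state is a dict: "time": time; "joint_pos": joint angles; "joint_vel": joint speeds; "joint_efforts": joint torques, N m; "tool_pos": TCP position; "tool_rot": TCP orientation; "contact_force": force on the tool from outside, world axes, zero at the start; "ft_torque": the same for the moment, N m; "gripper_width": opening from 0.0 (shut) to 1.0 (fully open).
Only numpy, scipy, OpenCV 4.12 (cv2) and the standard library are available. Lean on these libraries where they do the work, as an engineer would, in place of code of your own. Each camera call takes 0.05 s, during which the arm holds its last target.

## Working session

There is one attempt and no reset: what is moved stays moved. The work goes in short steps, Python scripts to look and compute and a shell command to move; the robot and the scene stay as the last step left them, time stands still between calls to the robot, and variables do not carry over. Pictures are saved under pics/ and viewed, and the job is handed in when it is done.

```bash
ls; mkdir -p pics; python3 - <<'E'
from plant import manip, viewer
import cv2,numpy as np
print(manip.state())
for n in ("scene","top"):
    f=viewer.grab_frame(n); cv2.imwrite(f"pics/{n}0.png",f["pixels"]); np.savez(f"pics/{n}0.npz",**f); print(n,f["K"].tolist(),f["pose"].round(4).tolist())
E
```

```text
pics
{'time': 0.0, 'joint_pos': array([ 1.19401936e+00,  5.33356771e-02,  1.61429611e+00, -3.17737585e-05,
        1.47601390e+00, -1.18999202e-01]), 'joint_vel': array([ 0.00038998,  0.00090451, -0.00039641, -0.00110904,  0.00038588,
        0.00017793]), 'joint_efforts': array([ 8.32165347e-05, -3.93668890e+01, -3.70181179e+01, -1.49531393e-04,
        6.68260807e-03,  1.27843037e-06]), 'tool_pos': array([0.15908028, 0.60368648, 0.19257498]), 'tool_rot': array([ 0.5595001 , -0.43196837,  0.56073565,  0.43120588]), 'contact_force': array([-0.15083366,  0.05099234, -0.63099533]), 'ft_torque': array([-0.02046574, -0.01599811, -0.00616697]), 'gripper_width': 0.9995197061540146}
scene [[394.67211028355325, 0.0, 321.32254454183413], [0.0, 394.67211028355325, 201.9472033959902], [0.0, 0.0, 1.0]] [[-0.3377, 0.6994, -0.6298, 1.3238], [0.9411, 0.2401, -0.238, 0.2521], [-0.0152, -0.6731, -0.7394, 0.8879], [0.0, 0.0, 0.0, 1.0]]
top [[398.98760654109094, 0.0, 320.3002787615838], [0.0, 398.98760654109094, 202.34274390980244], [0.0, 0.0, 1.0]] [[0.0636, -0.9685, 0.2407, 0.3572], [-0.998, -0.063, 0.0101, 0.0047], [0.0054, -0.2408, -0.9706, 1.2413], [0.0, 0.0, 0.0, 1.0]]
```

View pics/scene0.png

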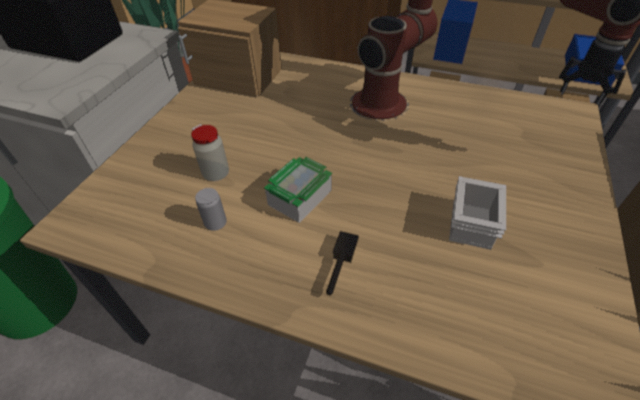

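View pics/top0.png

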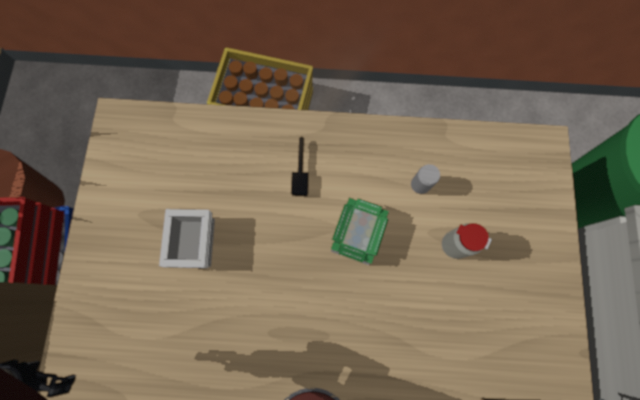

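The scene view shows the tub with its green rim at about (300,185), with the jar, can, brush and stack all clear of it. In the top view the tub is at (360,230), the can at (425,180) and the jar at (468,240).

```bash
cat > h.py <<'E'
import numpy as np,cv2
def green(f,lo=60):
    b=f["pixels"]; h=cv2.cvtColor(b,cv2.COLOR_BGR2HSV)
    return cv2.inRange(h,(50,110,50),(85,255,255))
def pts(f,m):
    v,u=np.nonzero(m); z=f["range_z"][v,u]; k=z>0; u,v,z=u[k],v[k],z[k]
    K=f["K"]; P=np.c_[(u-K[0,2])*z/K[0,0],(v-K[1,2])*z/K[1,1],z]
    T=f["pose"]; return P@T[:3,:3].T+T[:3,3]
def tub(f):
    P=pts(f,green(f)); k=(P[:,2]>.05)&(P[:,2]<.11)&(P[:,0]<.8)&(P[:,0]>.3)&(abs(P[:,1])<.4); P=P[k]
    r=cv2.minAreaRect((P[:,:2]*1000).astype(np.float32))
    return P,r
E
python3 - <<'E'
from h import *
for n in("top","scene"):
    f=dict(np.load(f"pics/{n}0.npz")); P,r=tub(f); print(n,len(P),r,np.percentile(P[:,2],[2,50,98]))
    c,s,a=r
    if s[0]<s[1]: a+=90
    t=np.radians(a); R=np.array([[np.cos(t),np.sin(t)],[-np.sin(t),np.cos(t)]])
    Q=(P[:,:2]-np.array(c)/1000)@R.T
    for nm,k in(("+x",Q[:,0]>.064),("-x",Q[:,0]<-.064),("+y",Q[:,1]>.044),("-y",Q[:,1]<-.044)): print(nm,a,k.sum(),np.median(P[k,2]),P[k,2].max())
    print(Q.min(0),Q.max(0))
    # window: hole contour
    m=green(f); cs,h=cv2.findContours(m,cv2.RETR_CCOMP,cv2.CHAIN_APPROX_NONE)
    for i,cc in enumerate(cs):
        if cv2.contourArea(cc)>150: print(i,cv2.contourArea(cc),h[0,i,3],cv2.minAreaRect(cc))
E
```

```text
top 805 ((569.1289672851562, -103.74934387207031), (130.54043579101562, 169.67861938476562), 74.92088317871094) [0.07257226 0.0819355  0.08863574]
+x 164.92088317871094 191 0.08221243171297399 0.09023709324475604
-x 164.92088317871094 192 0.0803405493611492 0.0892632248199241
+y 164.92088317871094 243 0.08138129402385497 0.09186399108815135
-y 164.92088317871094 212 0.08211948853493511 0.09228477448289807
[-0.0848394  -0.06527023] [0.08483923 0.06527022]
21 2033.0 -1 ((359.79998779296875, 230.1000213623047), (45.2205696105957, 56.60476303100586), 18.434947967529297)
23 1427.0 21 ((359.75, 229.25003051757812), (35.10127639770508, 48.066619873046875), 18.43494987487793)
24 2719.5 -1 ((625.1695556640625, 168.92239379882812), (71.30620574951172, 86.12911224365234), 53.70737075805664)
scene 660 ((575.9718627929688, -101.8446273803711), (132.7628936767578, 168.3284149169922), 72.70470428466797) [0.07435245 0.08166045 0.08770881]
+x 162.70470428466797 77 0.08013099386687905 0.0872983852053536
-x 162.70470428466797 181 0.08287924451475359 0.08981135934323214
+y 162.70470428466797 234 0.0816512089655928 0.08902859327994483
-y 162.70470428466797 141 0.08115101695618532 0.0892023881725107
[-0.08416424 -0.06638144] [0.08416416 0.06638145]
0 1994.0 -1 ((11.399173736572266, 311.62579345703125), (77.78690338134766, 44.501766204833984), 46.84760665893555)
1 1273.5 -1 ((16.0, 216.0), (32.0, 78.0), 0.0)
5 565.0 -1 ((296.7500305175781, 179.75), (40.305084228515625, 56.56854248046875), 45.0)
```

```bash
cat >> h.py <<'E'
from scipy.spatial.transform import Rotation as Rn
C=np.array([.571,-.103]); A=np.radians(-16.)
def tool():
    from plant import manip
    s=manip.state(); q=s["tool_rot"]; return np.array(s["tool_pos"]),Rn.from_quat([q[1],q[2],q[3],q[0]]),s
def local(x,y):
    return C+np.array([np.cos(A)*x-np.sin(A)*y,np.sin(A)*x+np.cos(A)*y])
def go(x,y,z):
    p,R,s=tool(); t=np.r_[local(x,y),z]; print("target",t.round(4),"tool-delta cm",(R.inv().apply(t-p)*100).round(2))
E
python3 - <<'E'
from h import *
p,R,s=tool(); print(R.as_matrix().round(3)); Z=R.as_matrix()[:,2]; print("zyaw",np.degrees(np.arctan2(Z[1],Z[0])))
go(.078,0,.15)
E
```

```text
[[-0.001 -0.967  0.255]
 [-0.002  0.255  0.967]
 [-1.     0.    -0.002]]
zyaw 75.23050894340099
target [ 0.646  -0.1245  0.15  ] tool-delta cm [  4.36 -65.64 -58.  ]
```

```bash
python3 -m inch '[{"fingers":-1,"delta_pos":[0,-4.3,-3.8],"twist":[0,0,0]},{"fingers":-1,"delta_pos":[0,-4.3,-3.8],"twist":[0,0,0]},{"fingers":-1,"delta_pos":[0,-4.3,-3.8],"twist":[0,0,0]},{"fingers":-1,"delta_pos":[0,-4.3,-3.8],"twist":[0,0,0]},{"fingers":-1,"delta_pos":[0,-4.3,-3.8],"twist":[0,0,0]}]'
python3 -c "
from h import *
go(.078,0,.15)"
```

```text
time: 0.72
tool_pos: [0.3193, 0.364, 0.1933]
tool_rot: [0.56, -0.432, 0.56, 0.432]
contact_force: [1.0, 0.2, -0.3]
gripper_width: -0.002
target [ 0.646  -0.1245  0.15  ] tool-delta cm [  4.35 -44.03 -38.92]
```

```bash
python3 -m inch '[{"fingers":-1,"delta_pos":[0,-4.4,-3.9],"twist":[0,0,0]},{"fingers":-1,"delta_pos":[0,-4.4,-3.9],"twist":[0,0,0]},{"fingers":-1,"delta_pos":[0,-4.4,-3.9],"twist":[0,0,0]},{"fingers":-1,"delta_pos":[0,-4.4,-3.9],"twist":[0,0,0]},{"fingers":-1,"delta_pos":[0,-4.4,-3.9],"twist":[0,0,0]}]'
python3 -m inch '[{"fingers":-1,"delta_pos":[0,-4.4,-3.9],"twist":[0,0,0]},{"fingers":-1,"delta_pos":[0,-4.4,-3.9],"twist":[0,0,0]},{"fingers":-1,"delta_pos":[0,-4.4,-3.9],"twist":[0,0,0]},{"fingers":-1,"delta_pos":[0,-4.4,-3.9],"twist":[0,0,0]},{"fingers":-1,"delta_pos":[0,0,0],"twist":[0,0,0]}]'
python3 - <<'E'
from h import *
from plant import viewer
f=viewer.grab_frame("wrist"); cv2.imwrite("pics/w1.png",f["pixels"])
for n in("wrist",):
    P,r=tub(f); print(n,len(P),r,np.percentile(P[:,2],[2,50,98]))
    m=green(f); cs,h=cv2.findContours(m,cv2.RETR_CCOMP,cv2.CHAIN_APPROX_NONE)
    for i,cc in enumerate(cs):
        if cv2.contourArea(cc)>150: print(i,cv2.contourArea(cc),h[0,i,3],cv2.minAreaRect(cc))
go(.078,0,.15)
E
```

```text
time: 1.35
tool_pos: [0.4823, 0.1193, 0.1935]
tool_rot: [0.56, -0.431, 0.56, 0.432]
contact_force: [0.9, 1.4, 0.1]
gripper_width: 0.001
time: 1.98
tool_pos: [0.613, -0.0778, 0.1924]
tool_rot: [0.561, -0.43, 0.562, 0.431]
contact_force: [-0.2, 0.4, 0.3]
gripper_width: 0.003
wrist 11799 ((567.71337890625, -104.39910125732422), (135.64955139160156, 174.2041473388672), 73.90923309326172) [0.07443244 0.08103792 0.08686356]
0 21464.0 -1 ((279.9923095703125, 144.87738037109375), (140.0728759765625, 173.3924560546875), 1.1691392660140991)
1 222.0 0 ((281.5015563964844, 227.9318389892578), (55.031246185302734, 5.248645305633545), 1.3019527196884155)
2 223.0 0 ((282.5, 212.5), (5.0, 55.0), 90.0)
8 503.0 0 ((341.156982421875, 152.50704956054688), (6.128643989562988, 99.16954040527344), 2.573359489440918)
9 480.5 0 ((325.19390869140625, 151.00579833984375), (6.057003498077393, 98.07571411132812), 1.7098139524459839)
10 444.0 0 ((237.7613067626953, 149.01344299316406), (98.18233489990234, 5.6811323165893555), 86.77547454833984)
11 464.5 0 ((220.3275604248047, 149.97604370117188), (100.31716918945312, 5.765075206756592), 85.8150863647461)
13 7667.5 0 ((281.0, 149.5), (74.0, 111.0), 0.0)
18 298.0 0 ((280.4965515136719, 85.1314926147461), (63.03080368041992, 5.761162757873535), 1.5074357986450195)
20 314.5 0 ((279.5, 66.0), (65.0, 6.0), 0.0)
target [ 0.646  -0.1245  0.15  ] tool-delta cm [ 4.24 -4.52 -3.82]
```

View pics/w1.png

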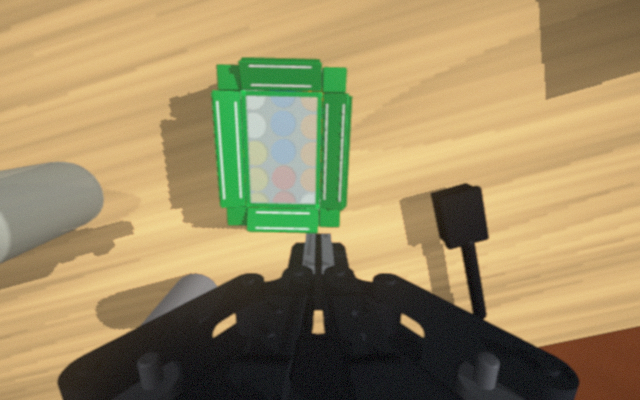

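The wrist view shows the tub rim centred near (281,149), at full lid size of 174x136 mm. The shut fingertips are at (318,240). I'll take the tub pose from this view.

```bash
sed -i 's/^C=.*/C=np.array([.568,-.104]); A=np.radians(-16.1)/' h.py; python3 -c "
from h import *
go(.077,0,.105)"
```

```text
target [ 0.642  -0.1254  0.105 ] tool-delta cm [ 8.74 -4.17 -4.  ]
```

```bash
python3 -m inch '[{"fingers":-1,"delta_pos":[0,-4.2,-4.0],"twist":[0,0,0]},{"fingers":-1,"delta_pos":[4.5,0,0],"twist":[0,0,0]},{"fingers":-1,"delta_pos":[4.2,0,0],"twist":[0,0,0]},{"fingers":-1,"delta_pos":[0,0,0],"twist":[0,0,0]}]'
python3 - <<'E'
from h import *
from plant import viewer
f=viewer.grab_frame("wrist"); cv2.imwrite("pics/w2.png",f["pixels"])
f=viewer.grab_frame("scene"); cv2.imwrite("pics/s2.png",cv2.resize(f["pixels"][100:260,200:440],None,fx=3,fy=3))
go(.077,0,.105)
E
```

```text
time: 2.52
tool_pos: [0.6388, -0.1216, 0.1018]
tool_rot: [0.558, -0.429, 0.562, 0.435]
contact_force: [0.5, 0.4, 0.4]
gripper_width: 0.0
target [ 0.642  -0.1254  0.105 ] tool-delta cm [ 0.28  0.01 -0.24]
```

View pics/w2.png

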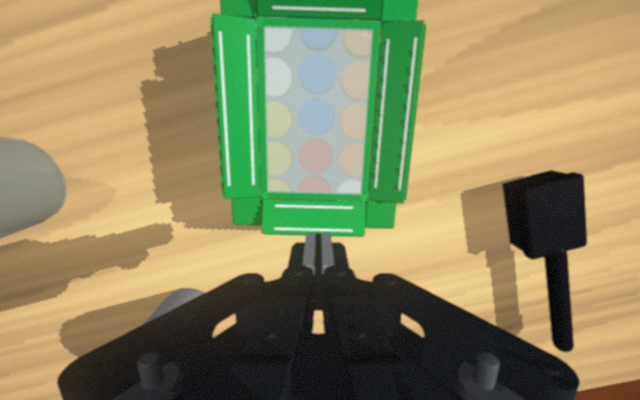

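View pics/s2.png

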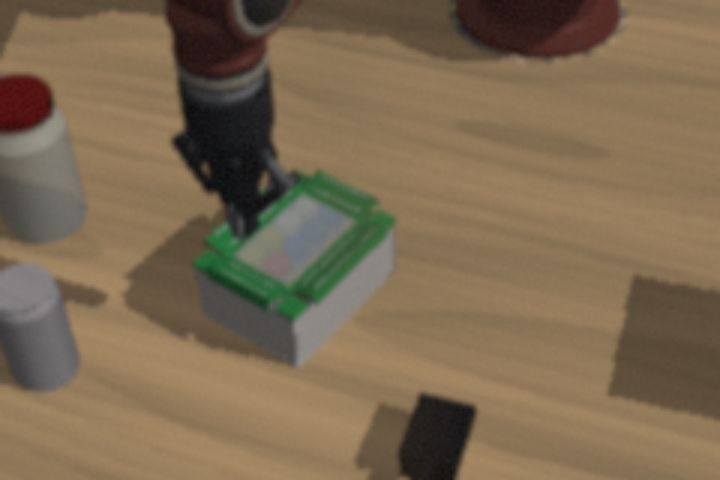

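```bash
python3 - <<'E'
from h import *
from plant import viewer
p,R,s=tool(); print(p,s["joint_pos"].round(3))
def pr(f,X):
    T=f["pose"]; c=T[:3,:3].T@(np.array(X)-T[:3,3]); q=f["K"]@c; return q[:2]/q[2], c[2]
for n in("scene","wrist","top"):
    f=viewer.grab_frame(n); u,d=pr(f,p); cl=pr(f,np.r_[local(.077,0),.084])
    print(n,u,d,cl); b=f["pixels"].copy()
    cv2.circle(b,tuple(int(v) for v in u),2,(0,0,255),-1); cv2.circle(b,tuple(int(v) for v in cl[0]),2,(255,0,255),-1)
    if n!="wrist":
        x,y=int(cl[0][0]),int(cl[0][1]); b=cv2.resize(b[y-70:y+50,x-80:x+80],None,fx=5,fy=5,interpolation=cv2.INTER_NEAREST)
    cv2.imwrite(f"pics/p3{n}.png",b)
    np.savez(f"pics/p3{n}.npz",**f)
E
```

```text
[ 0.64271036 -0.12304354  0.10780058] [-0.303  0.184  1.617  0.     1.34  -1.617]
scene [281.28155184 187.06173795] 1.0950592941254946 (array([281.39621384, 192.61062651]), np.float64(1.1136660919548718))
wrist [319.56118462 222.65663626] 0.19368065350414315 (array([316.2663203, 211.0965218]), np.float64(0.21649158415282901))
top [367.98002163 203.87374419] 1.1675166259747356 (array([367.77694912, 206.05113646]), np.float64(1.190417323623108))
```

View pics/p3scene.png

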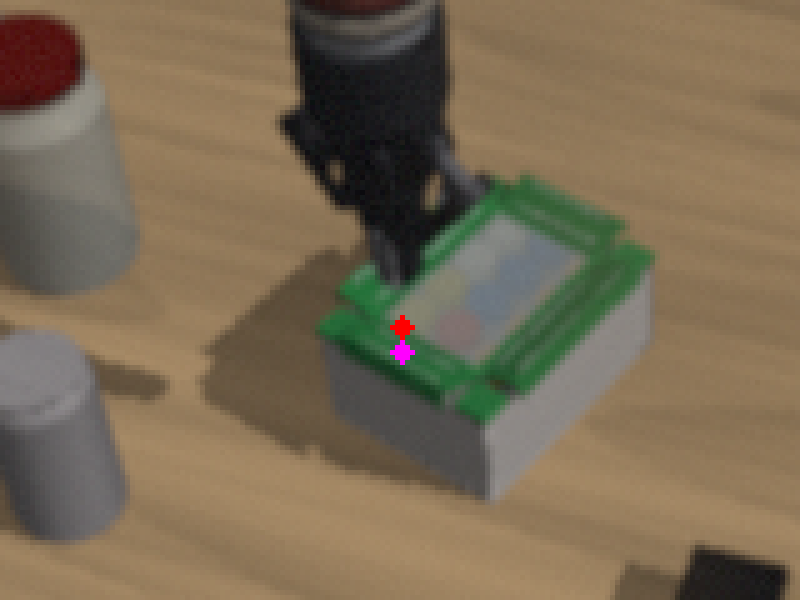

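View pics/p3wrist.png

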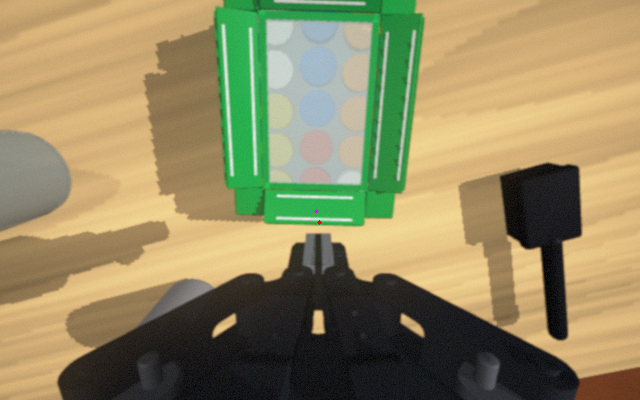

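View pics/p3top.png

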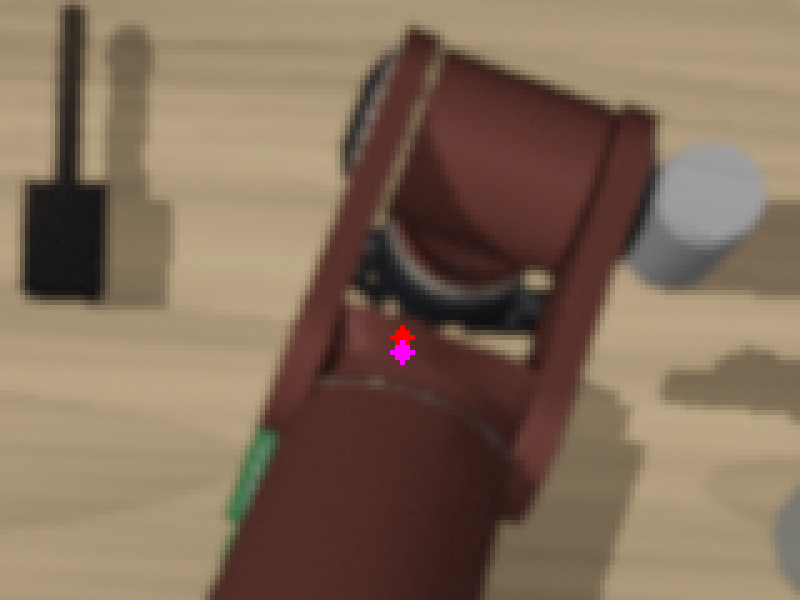

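```bash
python3 - <<'E'
from h import *
p,R,s=tool(); print(s["time"],p.round(4),s["gripper_width"],s["joint_vel"].round(4))
f=dict(np.load("pics/p3wrist.npz"))
def at(f,u,v):
    m=np.zeros((400,640),np.uint8); m[v,u]=1; return pts(f,m)
for v in(231,235,238,244,252,262,270):
    for u in (312,325): print("w",u,v,at(f,u,v).round(4))
f=dict(np.load("pics/p3scene.npz"))
for v in range(170,184,2): print("s",281,v,at(f,281,v).round(4))
E
```

```text
2.775 [ 0.6443 -0.124   0.1101] -0.001928101229320578 [-0.0059  0.0046  0.0033 -0.0003 -0.0016  0.0013]
w 312 231 [[ 6.913e-01 -1.439e-01 -4.000e-04]]
w 325 231 [[ 6.945e-01 -1.299e-01  5.000e-04]]
w 312 235 [[ 0.6312 -0.1243  0.1529]]
w 325 235 [[ 0.6334 -0.1178  0.1519]]
w 312 238 [[ 0.6312 -0.1242  0.1566]]
w 325 238 [[ 0.6332 -0.1179  0.156 ]]
w 312 244 [[ 0.6312 -0.1241  0.1637]]
w 325 244 [[ 0.6332 -0.1181  0.1629]]
w 312 252 [[ 0.6311 -0.1238  0.1723]]
w 325 252 [[ 0.6325 -0.1181  0.1726]]
w 312 262 [[ 0.6313 -0.1237  0.1812]]
w 325 262 [[ 0.6326 -0.1183  0.1813]]
w 312 270 [[ 0.6336 -0.1243  0.1836]]
w 325 270 [[ 0.632  -0.1183  0.1888]]
s 281 170 [[ 0.6498 -0.1135  0.1815]]
s 281 172 [[ 0.6505 -0.1138  0.1749]]
s 281 174 [[ 0.6502 -0.1147  0.1671]]
s 281 176 [[ 0.648  -0.1167  0.1571]]
s 281 178 [[ 0.647  -0.118   0.1484]]
s 281 180 [[ 0.591  -0.1494  0.0788]]
s 281 182 [[ 0.5991 -0.1458  0.0793]]
```

```bash
python3 -m inch '[{"fingers":-1,"delta_pos":[0,0,0],"twist":[0,0,0]},{"fingers":-1,"delta_pos":[0,0,0],"twist":[0,0,0]}]'
python3 - <<'E'
from h import *
from plant import viewer
p,R,s=tool(); print(s["time"],p.round(4),s["joint_vel"].round(4),s["joint_pos"].round(4),s["contact_force"])
f0=dict(np.load("pics/p3wrist.npz"))
f=viewer.grab_frame("wrist"); 
for g in(f0,f): print(g["pose"].round(4), (R.inv().apply(g["pose"][:3,3]-p)).round(4))
def at(f,u,v):
    m=np.zeros((400,640),np.uint8); m[v,u]=1; return pts(f,m)
for v in(228,231,232,233,234,235,238): print(v,at(f,312,v).round(4),at(f,325,v).round(4))
f=viewer.grab_frame("scene")
for v in range(170,190,1): print("s",v,at(f,281,v).round(4), f["pixels"][v,281])
p,R,s=tool(); print(s["time"],p.round(4))
E
```

```text
time: 3.02
tool_pos: [0.6431, -0.124, 0.1079]
tool_rot: [0.56, -0.432, 0.56, 0.431]
contact_force: [0.2, -0.6, -0.4]
gripper_width: 0.004
3.025 [ 0.6431 -0.124   0.1079] [-0.0022  0.0054  0.0069  0.001  -0.0002 -0.0002] [-0.3041  0.1846  1.6163 -0.      1.3391 -1.6171] [ 0.20198439 -0.57616615 -0.40997737]
[[ 0.2542  0.9283  0.2715  0.5738]
 [ 0.9671 -0.2436 -0.0727 -0.1058]
 [-0.0013  0.281  -0.9597  0.2888]
 [ 0.      0.      0.      1.    ]] [-1.811e-01  7.140e-02 -1.000e-04]
[[ 0.2552  0.9285  0.2699  0.5735]
 [ 0.9669 -0.2446 -0.0725 -0.1064]
 [-0.0013  0.2794 -0.9602  0.2875]
 [ 0.      0.      0.      1.    ]] [-0.1798  0.0715 -0.0007]
228 [[ 0.6866 -0.1434 -0.0008]] [[ 6.901e-01 -1.296e-01 -3.000e-04]]
231 [[ 6.899e-01 -1.443e-01 -4.000e-04]] [[ 0.694  -0.1306 -0.0015]]
232 [[ 0.6912 -0.1446 -0.0008]] [[ 6.948e-01 -1.308e-01 -6.000e-04]]
233 [[ 0.6308 -0.125   0.1486]] [[ 0.6325 -0.1183  0.1486]]
234 [[ 0.6307 -0.1249  0.1501]] [[ 0.6318 -0.1182  0.1516]]
235 [[ 0.6311 -0.125   0.1505]] [[ 0.6322 -0.1183  0.1521]]
238 [[ 0.6305 -0.1247  0.1556]] [[ 0.6322 -0.1184  0.1556]]
s 
[... 259 characters left out ...]
6 24 22]
s 176 [[ 0.6506 -0.1153  0.16  ]] [29 25 28]
s 177 [[ 0.6507 -0.1156  0.1563]] [30 30 27]
s 178 [[ 0.6457 -0.1187  0.147 ]] [46 56 40]
s 179 [[ 0.588  -0.1507  0.0797]] [64 86 56]
s 180 [[ 0.588  -0.1511  0.0754]] [ 74 105  65]
s 181 [[ 0.5943 -0.148   0.0782]] [ 84 115  81]
s 182 [[ 0.5997 -0.1455  0.0799]] [103 124 109]
s 183 [[ 0.6033 -0.144   0.0797]] [111 130 126]
s 184 [[ 0.6059 -0.1429  0.0785]] [113 132 132]
s 185 [[ 0.61   -0.1411  0.0788]] [111 129 131]
s 186 [[ 0.6131 -0.1398  0.0781]] [107 127 123]
s 187 [[ 0.6168 -0.1382  0.0781]] [ 89 117  96]
s 188 [[ 0.6199 -0.1369  0.0774]] [ 71 107  65]
s 189 [[ 0.6289 -0.1324  0.0835]] [ 65 104  57]
3.125 [ 0.6428 -0.124   0.1072]
```

The cameras put the visible fingertip about 40 mm above the reported TCP, though laterally they agree. I'll descend in small steps and use the force reading to find contact.

```bash
python3 -m inch '[{"fingers":-1,"delta_pos":[1.0,0,0],"twist":[0,0,0]},{"fingers":-1,"delta_pos":[0.5,0,0],"twist":[0,0,0]},{"fingers":-1,"delta_pos":[0,0,0],"twist":[0,0,0]}]'
python3 -m inch '[{"fingers":-1,"delta_pos":[0.5,0,0],"twist":[0,0,0]},{"fingers":-1,"delta_pos":[0,0,0],"twist":[0,0,0]}]'
```

```text
time: 3.5
tool_pos: [0.6418, -0.1237, 0.0904]
tool_rot: [0.56, -0.431, 0.561, 0.432]
contact_force: [0.2, -0.4, 0.6]
gripper_width: 0.003
time: 3.75
tool_pos: [0.6423, -0.1239, 0.0863]
tool_rot: [0.56, -0.431, 0.56, 0.432]
contact_force: [0.3, 0.5, 0.4]
gripper_width: -0.002
```

```bash
python3 -m inch '[{"fingers":-1,"delta_pos":[0.5,0,0],"twist":[0,0,0]},{"fingers":-1,"delta_pos":[0,0,0],"twist":[0,0,0]}]'
python3 -m inch '[{"fingers":-1,"delta_pos":[0.3,0,0],"twist":[0,0,0]},{"fingers":-1,"delta_pos":[0,0,0],"twist":[0,0,0]}]'
```

```text
time: 4.0
tool_pos: [0.6423, -0.1238, 0.0812]
tool_rot: [0.56, -0.431, 0.56, 0.432]
contact_force: [0.6, -0.6, 0.3]
gripper_width: 0.001
time: 4.25
tool_pos: [0.6424, -0.1239, 0.0785]
tool_rot: [0.56, -0.431, 0.56, 0.432]
contact_force: [0.6, -0.0, 0.1]
gripper_width: -0.0
```

```bash
python3 -m inch '[{"fingers":-1,"delta_pos":[0.5,0,0],"twist":[0,0,0]},{"fingers":-1,"delta_pos":[0.5,0,0],"twist":[0,0,0]},{"fingers":-1,"delta_pos":[0,0,0],"twist":[0,0,0]}]'
python3 - <<'E'
from h import *
from plant import viewer
p,R,s=tool(); print(s["time"],p.round(4),s["contact_force"].round(2))
f=viewer.grab_frame("wrist"); cv2.imwrite("pics/w4.png",f["pixels"])
def at(f,u,v):
    m=np.zeros((400,640),np.uint8); m[v,u]=1; return pts(f,m)
for v in(228,230,232,233,234,235,238): print(v,at(f,312,v).round(4),at(f,325,v).round(4))
f=viewer.grab_frame("scene"); cv2.imwrite("pics/s4.png",cv2.resize(f["pixels"][130:230,230:350],None,fx=5,fy=5))
E
```

```text
time: 4.62
tool_pos: [0.642, -0.1238, 0.0678]
tool_rot: [0.56, -0.431, 0.56, 0.432]
contact_force: [0.0, -0.3, -0.6]
gripper_width: 0.0
4.625 [ 0.642  -0.1238  0.0678] [ 0.02 -0.29 -0.6 ]
228 [[ 0.6373 -0.1273  0.0824]] [[ 0.6393 -0.1194  0.0826]]
230 [[ 0.6387 -0.1277  0.082 ]] [[ 0.6411 -0.1198  0.0813]]
232 [[ 0.6395 -0.1279  0.0834]] [[ 0.6425 -0.1202  0.0811]]
233 [[ 0.6301 -0.1248  0.1079]] [[ 0.6316 -0.1181  0.1084]]
234 [[ 0.6298 -0.1247  0.11  ]] [[ 0.6317 -0.1181  0.1097]]
235 [[ 0.6298 -0.1246  0.1113]] [[ 0.6318 -0.1181  0.1107]]
238 [[ 0.6301 -0.1247  0.1144]] [[ 0.631  -0.1181  0.1161]]
```

View pics/w4.png

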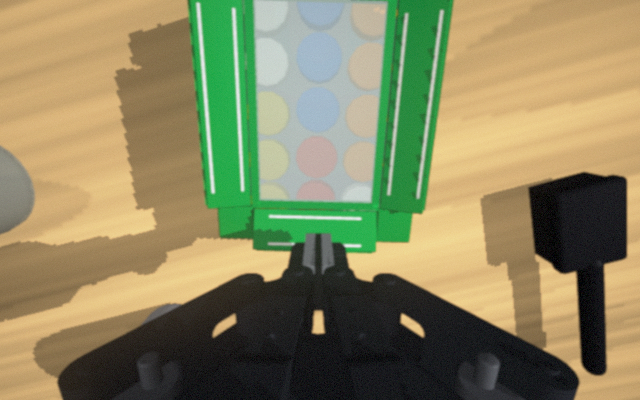

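View pics/s4.png

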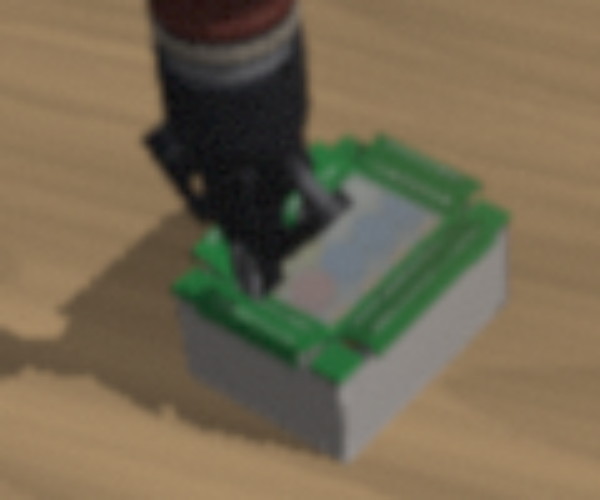

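The wrist view shows the tips at (318,240), over the +x section, and the scene view shows them just above it. The real tips are at z≈0.107 while the TCP reads 0.068, so there is about a 40 mm offset. I expect contact at a TCP reading of about 0.046.

```bash
python3 -m inch '[{"fingers":-1,"delta_pos":[1.0,0,0],"twist":[0,0,0]},{"fingers":-1,"delta_pos":[0.6,0,0],"twist":[0,0,0]},{"fingers":-1,"delta_pos":[0,0,0],"twist":[0,0,0]},{"fingers":-1,"delta_pos":[0,0,0],"twist":[0,0,0]}]'
python3 -m inch '[{"fingers":-1,"delta_pos":[0.3,0,0],"twist":[0,0,0]},{"fingers":-1,"delta_pos":[0,0,0],"twist":[0,0,0]}]'
python3 -m inch '[{"fingers":-1,"delta_pos":[0.3,0,0],"twist":[0,0,0]},{"fingers":-1,"delta_pos":[0,0,0],"twist":[0,0,0]}]'
```

```text
time: 5.22
tool_pos: [0.6427, -0.1239, 0.0528]
tool_rot: [0.56, -0.432, 0.56, 0.432]
contact_force: [0.0, 0.2, 0.2]
gripper_width: -0.0
time: 5.48
tool_pos: [0.6425, -0.1239, 0.0496]
tool_rot: [0.56, -0.431, 0.56, 0.432]
contact_force: [-0.0, 0.7, -0.6]
gripper_width: 0.001
time: 5.72
tool_pos: [0.6435, -0.1242, 0.0476]
tool_rot: [0.561, -0.432, 0.56, 0.431]
contact_force: [-0.0, -0.2, 2.7]
gripper_width: -0.001
```

Contact is at a TCP reading of about 0.048.

```bash
python3 -m inch '[{"fingers":-1,"delta_pos":[0.3,0,0],"twist":[0,0,0]},{"fingers":-1,"delta_pos":[0,0,0],"twist":[0,0,0]}]'
python3 -m inch '[{"fingers":-1,"delta_pos":[0.2,0,0],"twist":[0,0,0]},{"fingers":-1,"delta_pos":[0,0,0],"twist":[0,0,0]}]'
python3 -m inch '[{"fingers":-1,"delta_pos":[0.2,0,0],"twist":[0,0,0]},{"fingers":-1,"delta_pos":[0,0,0],"twist":[0,0,0]}]'
```

```text
time: 5.98
tool_pos: [0.6418, -0.1237, 0.0429]
tool_rot: [0.56, -0.431, 0.561, 0.432]
contact_force: [-0.2, -0.7, 0.3]
gripper_width: -0.002
time: 6.22
tool_pos: [0.642, -0.1237, 0.0409]
tool_rot: [0.56, -0.431, 0.56, 0.432]
contact_force: [0.3, -0.3, 0.1]
gripper_width: -0.002
time: 6.48
tool_pos: [0.6425, -0.1239, 0.0405]
tool_rot: [0.56, -0.431, 0.56, 0.432]
contact_force: [-2.8, 0.9, 5.4]
gripper_width: 0.006
```

The force dropped at 0.043, so the section clicked, and it touches the shut level at 0.0405. I'll lift and look.

```bash
python3 -m inch '[{"fingers":-1,"delta_pos":[-3.5,0,0],"twist":[0,0,0]},{"fingers":-1,"delta_pos":[-2.5,0,0],"twist":[0,0,0]},{"fingers":-1,"delta_pos":[0,0,0],"twist":[0,0,0]},{"fingers":-1,"delta_pos":[0,0,0],"twist":[0,0,0]}]'
cat >> h.py <<'E'
def look(tag):
    from plant import viewer
    f=viewer.grab_frame("wrist"); b=f["pixels"]; cv2.imwrite(f"pics/w{tag}.png",b)
    P=pts(f,green(f)); c,s=np.cos(A),np.sin(A); Q=(P[:,:2]-C)@np.array([[c,-s],[s,c]])
    for nm,r,t,w in(("E",Q[:,0],Q[:,1],.06),("N",Q[:,1],Q[:,0],.04),("W",-Q[:,0],Q[:,1],.06),("S",-Q[:,1],Q[:,0],.04)):
        o=[]
        for a in(3,9,15,21):
            k=(r>w+a/1000)&(r<w+(a+5)/1000)&(abs(t)<.03)&(P[:,2]>.05)&(P[:,2]<.11); o.append((round(float(np.median(P[k,2])),4) if k.sum()>3 else None))
        print(nm,o)
    k=(P[:,2]>.06)&(P[:,2]<.11); r=cv2.minAreaRect((P[k,:2]*1000).astype(np.float32)); print(r)
E
python3 -c "
from h import *
look(5)
go(0,.058,.095)"
```

```text
time: 6.98
tool_pos: [0.6419, -0.1237, 0.0983]
tool_rot: [0.56, -0.431, 0.56, 0.432]
contact_force: [-0.2, -1.1, 0.1]
gripper_width: 0.002
E [0.0775, 0.0776, 0.0776, 0.0776]
N [0.0808, 0.0825, 0.0844, 0.0859]
W [0.0623, None, None, None]
S [0.0787, 0.0815, 0.0837, 0.0863]
((578.3588256835938, -108.59445190429688), (133.8172607421875, 153.78768920898438), 73.8967514038086)
target [ 0.5841 -0.0483  0.095 ] tool-delta cm [0.3  7.47 5.82]
```

View pics/w5.png

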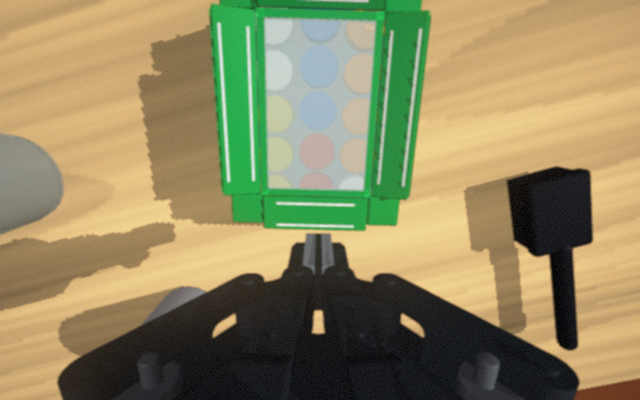

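The wrist view shows the +x section at (316,212) now flat at 77.6 mm, while N and S are still sloped (81 to 86 mm). North is next.

```bash
python3 -m inch '[{"fingers":-1,"delta_pos":[0,3.75,2.9],"twist":[0,0,0]},{"fingers":-1,"delta_pos":[0,3.75,2.9],"twist":[0,0,0]},{"fingers":-1,"delta_pos":[2.0,0,0],"twist":[0,0,0]},{"fingers":-1,"delta_pos":[1.5,0,0],"twist":[0,0,0]},{"fingers":-1,"delta_pos":[0,0,0],"twist":[0,0,0]}]'
python3 -c "
from h import *
go(0,.058,.052)"
```

```text
time: 7.65
tool_pos: [0.5834, -0.0491, 0.0618]
tool_rot: [0.559, -0.43, 0.561, 0.433]
contact_force: [-0.3, -0.5, 0.2]
gripper_width: -0.001
target [ 0.5841 -0.0483  0.052 ] tool-delta cm [ 0.98 -0.05  0.1 ]
```

```bash
python3 -m inch '[{"fingers":-1,"delta_pos":[1.0,0,0],"twist":[0,0,0]},{"fingers":-1,"delta_pos":[0.3,0,0],"twist":[0,0,0]},{"fingers":-1,"delta_pos":[0,0,0],"twist":[0,0,0]},{"fingers":-1,"delta_pos":[0,0,0],"twist":[0,0,0]}]'
python3 -m inch '[{"fingers":-1,"delta_pos":[0.3,0,0],"twist":[0,0,0]},{"fingers":-1,"delta_pos":[0,0,0],"twist":[0,0,0]}]'
python3 -m inch '[{"fingers":-1,"delta_pos":[0.3,0,0],"twist":[0,0,0]},{"fingers":-1,"delta_pos":[0,0,0],"twist":[0,0,0]}]'
```

```text
time: 8.15
tool_pos: [0.5853, -0.0489, 0.0522]
tool_rot: [0.56, -0.432, 0.56, 0.431]
contact_force: [0.3, -0.6, -0.1]
gripper_width: 0.002
time: 8.4
tool_pos: [0.5855, -0.0489, 0.0495]
tool_rot: [0.56, -0.432, 0.56, 0.431]
contact_force: [0.6, -0.0, 2.5]
gripper_width: -0.0
time: 8.65
tool_pos: [0.5849, -0.0487, 0.0457]
tool_rot: [0.56, -0.432, 0.56, 0.432]
contact_force: [1.4, 0.3, 1.0]
gripper_width: 0.003
```

```bash
python3 -m inch '[{"fingers":-1,"delta_pos":[0.3,0,0],"twist":[0,0,0]},{"fingers":-1,"delta_pos":[0,0,0],"twist":[0,0,0]}]'
python3 -m inch '[{"fingers":-1,"delta_pos":[0.2,0,0],"twist":[0,0,0]},{"fingers":-1,"delta_pos":[0,0,0],"twist":[0,0,0]}]'
python3 -m inch '[{"fingers":-1,"delta_pos":[-3.5,0,0],"twist":[0,0,0]},{"fingers":-1,"delta_pos":[-2.5,0,0],"twist":[0,0,0]},{"fingers":-1,"delta_pos":[0,0,0],"twist":[0,0,0]},{"fingers":-1,"delta_pos":[0,0,0],"twist":[0,0,0]}]'
python3 -c "
from h import *
look(6)
go(-.077,0,.095)"
```

```text
time: 8.9
tool_pos: [0.5839, -0.0487, 0.0416]
tool_rot: [0.56, -0.431, 0.561, 0.432]
contact_force: [-0.7, -0.7, 0.2]
gripper_width: 0.0
time: 9.15
tool_pos: [0.5848, -0.0488, 0.0407]
tool_rot: [0.56, -0.432, 0.56, 0.432]
contact_force: [0.1, -0.4, -0.2]
gripper_width: -0.005
time: 9.65
tool_pos: [0.5841, -0.0486, 0.0995]
tool_rot: [0.56, -0.431, 0.561, 0.432]
contact_force: [0.0, 0.3, 0.1]
gripper_width: 0.002
E [0.0776, None, None, None]
N [0.0776, 0.0776, 0.0775, 0.0771]
W [0.0808, 0.0828, 0.0845, 0.0854]
S [0.0786, 0.0814, 0.0837, 0.0864]
((565.73193359375, -104.50697326660156), (134.38201904296875, 171.45077514648438), 73.91738891601562)
target [ 0.494  -0.0826  0.095 ] tool-delta cm [ 0.42  7.8  -5.59]
```

View pics/w6.png

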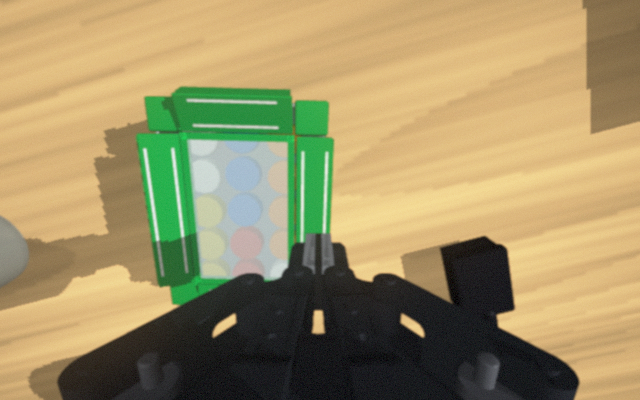

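North, at (314,190), is now flat at 77.6 mm. West (235,110) and south (165,210) are still up. Going to west.

```bash
python3 -m inch '[{"fingers":-1,"delta_pos":[0,3.9,-2.8],"twist":[0,0,0]},{"fingers":-1,"delta_pos":[0,3.9,-2.8],"twist":[0,0,0]},{"fingers":-1,"delta_pos":[2.0,0,0],"twist":[0,0,0]},{"fingers":-1,"delta_pos":[1.7,0,0],"twist":[0,0,0]},{"fingers":-1,"delta_pos":[0,0,0],"twist":[0,0,0]}]'
python3 -m inch '[{"fingers":-1,"delta_pos":[0.8,0,0],"twist":[0,0,0]},{"fingers":-1,"delta_pos":[0,0,0],"twist":[0,0,0]},{"fingers":-1,"delta_pos":[0,0,0],"twist":[0,0,0]}]'
python3 -c "
from h import *
go(-.077,0,.052)"
```

```text
time: 10.32
tool_pos: [0.4934, -0.0823, 0.061]
tool_rot: [0.559, -0.43, 0.561, 0.433]
contact_force: [-0.8, -0.3, -1.1]
gripper_width: -0.001
time: 10.7
tool_pos: [0.4956, -0.083, 0.0562]
tool_rot: [0.56, -0.432, 0.56, 0.431]
contact_force: [-0.6, 0.5, 0.2]
gripper_width: -0.002
target [ 0.494  -0.0826  0.052 ] tool-delta cm [ 0.42  0.17 -0.  ]
```

```bash
python3 -m inch '[{"fingers":-1,"delta_pos":[0.5,0.1,0],"twist":[0,0,0]},{"fingers":-1,"delta_pos":[0.2,0,0],"twist":[0,0,0]},{"fingers":-1,"delta_pos":[0,0,0],"twist":[0,0,0]}]'
python3 -m inch '[{"fingers":-1,"delta_pos":[0.3,0,0],"twist":[0,0,0]},{"fingers":-1,"delta_pos":[0,0,0],"twist":[0,0,0]}]'
python3 -m inch '[{"fingers":-1,"delta_pos":[0.3,0,0],"twist":[0,0,0]},{"fingers":-1,"delta_pos":[0,0,0],"twist":[0,0,0]}]'
```

```text
time: 11.08
tool_pos: [0.4942, -0.0827, 0.0492]
tool_rot: [0.56, -0.432, 0.56, 0.432]
contact_force: [-1.9, 0.4, 3.7]
gripper_width: 0.002
time: 11.32
tool_pos: [0.4941, -0.0827, 0.0455]
tool_rot: [0.56, -0.432, 0.56, 0.432]
contact_force: [0.1, 0.2, -0.1]
gripper_width: -0.001
time: 11.58
tool_pos: [0.494, -0.0827, 0.0423]
tool_rot: [0.56, -0.431, 0.56, 0.432]
contact_force: [-0.2, 0.0, 0.6]
gripper_width: 0.003
```

```bash
python3 -m inch '[{"fingers":-1,"delta_pos":[0.1,0,0],"twist":[0,0,0]},{"fingers":-1,"delta_pos":[0,0,0],"twist":[0,0,0]}]'
python3 -m inch '[{"fingers":-1,"delta_pos":[-3.5,0,0],"twist":[0,0,0]},{"fingers":-1,"delta_pos":[-2.5,0,0],"twist":[0,0,0]},{"fingers":-1,"delta_pos":[0,0,0],"twist":[0,0,0]},{"fingers":-1,"delta_pos":[0,0,0],"twist":[0,0,0]}]'
python3 -c "
from h import *
look(7)
go(0,-.058,.095)"
```

```text
time: 11.82
tool_pos: [0.4942, -0.0828, 0.0417]
tool_rot: [0.56, -0.432, 0.56, 0.432]
contact_force: [0.4, 0.1, 0.7]
gripper_width: 0.003
time: 12.32
tool_pos: [0.4936, -0.0825, 0.1007]
tool_rot: [0.56, -0.431, 0.56, 0.432]
contact_force: [0.3, -0.1, 0.3]
gripper_width: -0.0
E [None, None, None, None]
N [0.0771, 0.0775, 0.0772, 0.0772]
W [0.0775, 0.0775, 0.0776, 0.0769]
S [0.0784, 0.0806, 0.0834, 0.0862]
((524.0946044921875, -97.01676177978516), (144.22146606445312, 94.29874420166016), 84.12248229980469)
target [ 0.5519 -0.1597  0.095 ] tool-delta cm [ 0.5  -7.65 -5.98]
```

View pics/w7.png

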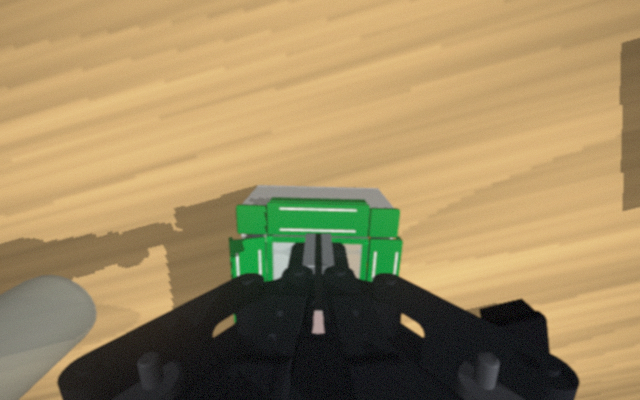

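West, at (318,215), is flat at 77.5 mm. South at (248,260) is the only one still up.

```bash
python3 -m inch '[{"fingers":-1,"delta_pos":[0,-3.8,-3.0],"twist":[0,0,0]},{"fingers":-1,"delta_pos":[0,-3.8,-3.0],"twist":[0,0,0]},{"fingers":-1,"delta_pos":[2.0,0,0],"twist":[0,0,0]},{"fingers":-1,"delta_pos":[1.8,0,0],"twist":[0,0,0]},{"fingers":-1,"delta_pos":[0,0,0],"twist":[0,0,0]}]'
python3 -m inch '[{"fingers":-1,"delta_pos":[0.8,0,0],"twist":[0,0,0]},{"fingers":-1,"delta_pos":[0,0,0],"twist":[0,0,0]},{"fingers":-1,"delta_pos":[0,0,0],"twist":[0,0,0]}]'
python3 -c "
from h import *
go(0,-.058,.052)"
```

```text
time: 13.0
tool_pos: [0.5494, -0.1583, 0.0599]
tool_rot: [0.559, -0.43, 0.561, 0.434]
contact_force: [-0.2, -0.2, -0.7]
gripper_width: -0.001
time: 13.38
tool_pos: [0.5528, -0.1601, 0.0564]
tool_rot: [0.56, -0.432, 0.56, 0.431]
contact_force: [1.1, -0.5, 0.2]
gripper_width: 0.002
target [ 0.5519 -0.1597  0.052 ] tool-delta cm [0.44 0.09 0.01]
```

```bash
python3 -m inch '[{"fingers":-1,"delta_pos":[0.5,0,0],"twist":[0,0,0]},{"fingers":-1,"delta_pos":[0.2,0,0],"twist":[0,0,0]},{"fingers":-1,"delta_pos":[0,0,0],"twist":[0,0,0]}]'
python3 -m inch '[{"fingers":-1,"delta_pos":[0.3,0,0],"twist":[0,0,0]},{"fingers":-1,"delta_pos":[0,0,0],"twist":[0,0,0]}]'
python3 -m inch '[{"fingers":-1,"delta_pos":[0.3,0,0],"twist":[0,0,0]},{"fingers":-1,"delta_pos":[0,0,0],"twist":[0,0,0]}]'
```

```text
time: 13.75
tool_pos: [0.5525, -0.1603, 0.0492]
tool_rot: [0.56, -0.432, 0.56, 0.432]
contact_force: [-0.9, 0.3, 3.1]
gripper_width: -0.001
time: 14.0
tool_pos: [0.5526, -0.1602, 0.0456]
tool_rot: [0.56, -0.432, 0.56, 0.431]
contact_force: [0.5, 0.5, 2.4]
gripper_width: 0.001
time: 14.25
tool_pos: [0.5517, -0.1597, 0.0418]
tool_rot: [0.56, -0.431, 0.56, 0.432]
contact_force: [0.2, -0.3, 0.6]
gripper_width: 0.005
```

Next I'll lift and back off toward -x to see all four sections.

```bash
python3 -m inch '[{"fingers":-1,"delta_pos":[-4,0,0],"twist":[0,0,0]},{"fingers":-1,"delta_pos":[-5,0,0],"twist":[0,0,0]},{"fingers":-1,"delta_pos":[-3,-3,2.9],"twist":[0,0,0]},{"fingers":-1,"delta_pos":[0,-4,2.9],"twist":[0,0,0]},{"fingers":-1,"delta_pos":[0,0,0],"twist":[0,0,0]}]'
python3 -m inch '[{"fingers":-1,"delta_pos":[0,0,0],"twist":[0,0,0]},{"fingers":-1,"delta_pos":[0,0,0],"twist":[0,0,0]}]'
python3 -c "
from h import *
look(8)
from plant import viewer
f=viewer.grab_frame('scene'); cv2.imwrite('pics/s8.png',f['pixels'])"
```

```text
time: 14.88
tool_pos: [0.6367, -0.1205, 0.1623]
tool_rot: [0.56, -0.432, 0.559, 0.432]
contact_force: [-0.5, 0.1, -0.2]
gripper_width: -0.002
time: 15.12
tool_pos: [0.6339, -0.1222, 0.1623]
tool_rot: [0.56, -0.431, 0.561, 0.432]
contact_force: [0.6, 0.7, -0.1]
gripper_width: -0.001
E [0.0775, 0.0776, 0.0776, 0.0775]
N [0.0777, 0.0776, 0.0776, 0.0774]
W [0.0778, 0.0777, 0.0777, 0.0777]
S [0.0775, 0.0777, 0.0777, 0.0776]
((568.9464721679688, -105.60169219970703), (134.85044860839844, 173.1412811279297), 73.88220977783203)
```

View pics/w8.png

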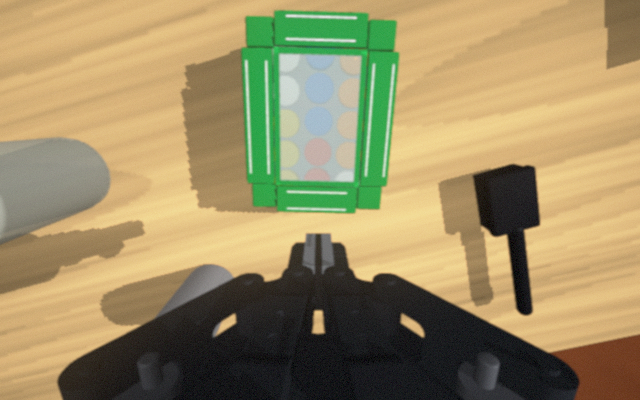

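View pics/s8.png

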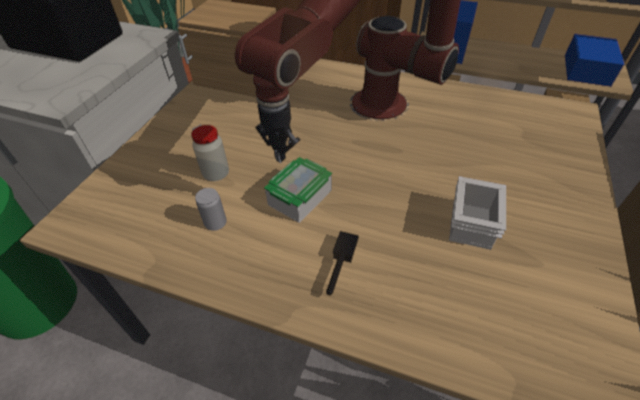

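All four sections, around (318,110) in the wrist view, are flat at about 77.6 mm. The tub hasn't moved and the bystanders sit where they did at the start. The gripper is well clear at (280,150) in the scene view, so I'm handing in.

```bash
python3 -c "
from plant import manip
print(manip.job_done())"
```

```text
the job is handed in; nothing more can be done
None
```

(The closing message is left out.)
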